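Turn and hold the medicine safe's key lock

TASK

Take the key with the flat rectangular head out of the wooden key stand, push it down into the lock on top of the grey medicine safe, working it past the sticky pins until its collar is fully home, then turn it a quarter turn clockwise (seen from above) so that the bolt is drawn back. The lock springs back if let go, so finish while still gripping the key and holding it turned. Leave the other two keys in the stand and the small carton on the safe where they are.

Things in the scene. Friction and masses are not known exactly. Their poses are not given: they have to be found in the camera images.
- safe_key: Key to use: brass, 80 g, flat rectangular head (a bar from above), standing bit-down in the stand. Origin at the bottom of its tip, z up, x along the width of bit and head; same after a half turn about z. From the tip up: bit 16 (x) by 6 mm, 10 mm high, lower edge rounded; shank 5.6 mm diameter up to 34 mm; collar 26 x 12 mm, 34 to 38 mm, which rests on stand or lock; head 32 by 12 mm, 38 to 74 mm.
- round_key: Another brass key in the stand, not to be moved: round knob head, an upright cylinder 26 mm across (a circle from above), its top 72 mm above its tip; bit 12 mm wide. Origin and axes as for safe_key.
- cross_key: Another brass key in the stand, not to be moved: cross-shaped head (a plus sign from above), arms 34 mm over all, 9 mm thick, its top 72 mm above its tip; bit 19 mm wide. Origin and axes as for safe_key.
- stand: Fixed wooden block 190 (own x) by 50 by 40 mm high; origin at the centre of its underside. Three through slots 21 x 9 mm in a row along x, 62 mm apart, the middle one at the centre; which key is in which slot changes. Keys stand upright, their x along the row, collar on the block's top, tip 6 mm above the counter; draw straight up 36 mm or more to be clear.
- carton: Small white paper carton 40 x 75 x 22 mm lying on top of the safe behind the lock, about 125 mm from the lock; not to be moved. Origin at the centre of its underside.
- safe: Fixed grey safe, 240 (own x) by 180 mm, deck 100 mm above the counter; origin at the centre of its underside, x away from the robot at yaw 0. Square steel lock plate 46 x 46 mm, its top 6 mm above the deck, the key slot in its middle. On the deck at the lock's +y side a small bolt, nearest end 48 mm from the slot, moving 16 mm towards it as the key turns; its guides reach 112 mm above the counter.
- keyway (a point): Centre of the key slot's mouth, 106 mm above the counter, 40 mm in front (own -x) of the safe's centre; z up, x along the slot. Slot 17.5 (x) by 7.5 mm, 3 mm lead-in bevel, straight for 20 mm, where the key cannot turn. Two spring pins in its ends 9 and 14 mm down resist the bit with 5 to 15 N: push steadily or rock the key a few degrees. Home: collar on the plate, tip 34 mm below this point.
- cylinder (a joint): Turn of the lock cylinder below the slot, rad: 0 at rest, slot lined up; grows clockwise from above to a stop at 1.6. A spring turns it back, 0.025 N m at the start, 0.08 N m at a quarter turn. The key's bit has about 0.15 rad of play in it, so turn the head about 1.7 rad. While turned the key cannot be drawn out.

How it is judged:
By the outcome, as a careful person would: the job done as asked, in the order asked, and still so for the second after the job is handed in, while the arm keeps its last pose, push and grip.
It also fails if it takes over 51 s, if anything falls off the work surface, if the arm or the gripper's body presses on something with over 40 N, if the wrist force passes 120 N, or if a joint passes its speed limit or range.

ROBOT

A 7-joint arm with a two-finger parallel gripper is mounted at the origin on the work surface. World frame = base frame: x ahead of the robot, y to its left, z up, the work surface at z = 0. Lengths are in mm, angles in rad, forces in N, time in s.
With the tool pointing down it reaches from about 400 to 850 mm from the base axis. Payload 4.4 kg.
Tool frame: the origin (TCP) lies at the very end of the fingers, on their centre line; the grasp point (between the pads) lies 19 mm behind it; x points along the fingers, y is the direction in which the jaws open and shut, and the axes are right-handed (so a half turn about x gives the same grasp; the last joint's range is limited). The gripper opens to 94 mm and grips with 3 to 60 N. Pads are 16 mm wide; open, the fingers measure 119 mm over their backs; the gripper's body (75 mm by 177 mm) begins 78 mm behind the grasp point.
Start: joints at [-1.32, 0.628, 0.038, 1.517, -0.027, 0.996, -0.02], TCP at [202.467, 617.678, 172.178] pointing down, gripper open.
Joint ranges: [-3.06, 3.06], [-0.37, 2.12], [-1.25, 1.32], [0.18, 2.47], [-1.1, 4.24], [0.23, 1.98], [-2.94, 2.94]. Speed limits (rad/s): [2.57, 2.57, 3.14, 3.14, 3.14, 3.14, 3.14].

INTERFACE

Orientations are given as a unit quaternion [x, y, z, w].
In Python, from bench import env, snapshot gives the robot as it stands.
- The arm moves only by the shell command python3 -m pendant 'ROWS' [FORCE]. ROWS is JSON, a list of rows, each an object with "delta_pos": the shift along the tool's x, y, z in cm, a list of three; "turn": the turn, a rotation vector about the tool's x, y, z in degrees, a list of three; "hand": the opening, from 0 (shut) to 1 (fully open). In form: [{"delta_pos": [tx, ty, tz], "turn": [ax, ay, az], "hand": hand}, ...]. A call has 1 to 12 rows; each row shifts and turns the commanded pose from where the row before left it, along the tool's axes as they then stand; what a row does not reach is not made up. A row lasts 1/10 s, in which the tool goes at most 50 mm and 8.59 degrees, less where a joint would pass 70% of its speed; a pose out of reach is approached as far as the arm can. A call is refused whole if a number of a shift passes 5 or a number of a turn 8.59, either way. A call with a gripper value outside its range is refused whole. The fingers move at their own pace and stop on an object; FORCE is the grip in N (left out, the last holds). Time passes only in rows, so rows that do not move let the fingers close. It gives the time, the measured TCP pose, the force and the opening at its end, in the units of the state.
- env.sense(): the state, without advancing time (a new reading comes with each control period).
- snapshot(name): name is "scene" or "side" or "wrist"; returns a dict with "frame" (420x560x3 uint8, red, green, blue), "range_z" (420x560 float32, mm along the optical axis (not along the pixel's ray), 0 where there is no reading), "fx", "fy", "cx", "cy" (pixels), "k1" (the pictures are not rectified: a ray, as slopes to the right and down, at radius r is drawn at 1 + k1 r^2 times it, then the intrinsics apply), "view" (4x4, takes a point from world to camera coordinates); the wrist camera has in their place "T_tool_cam" (4x4, takes a point from camera to tool coordinates, whose origin is the TCP and whose axes are the tool frame's). Camera axes: x right, y up, looking along -z (the intrinsics and any distortion apply to the point x, -y, -z); pixel columns grow to the right and rows downward; lengths in mm; the calibration is good to about 2 mm. A picture is of the moment at which its call begins: read the wrist's pose just before it.
- env.close_job(): hands the job in, once; it reports no verdict.
The state is a dict: "clock": time; "q": joint angles; "joint_velocities": joint speeds; "joint_efforts": joint torques, N m; "eef_pos": TCP position; "tool_rot": TCP orientation; "wrist_force": force on the tool from outside, world axes, zero at the start; "ft_torque": the same for the moment, N m; "grip_width": finger opening in mm.
Only numpy, scipy, OpenCV 4.12 (cv2) and the standard library are available. Lean on these libraries where they do the work, as an engineer would, in place of code of your own. Each camera call takes 0.05 s, during which the arm holds its last target.

## Working session

There is one attempt and no reset: what is moved stays moved. The work goes in short steps, Python scripts to look and compute and a shell command to move; the robot and the scene stay as the last step left them, time stands still between calls to the robot, and variables do not carry over. Pictures are saved under pics/ and viewed, and the job is handed in when it is done.

```bash
ls; mkdir -p pics; cat > h.py <<'E'
import numpy as np, cv2, pickle
from bench import env, snapshot
from scipy.spatial.transform import Rotation as R
def st():
    return env.sense()
def shot(n,f):
    s=st(); d=snapshot(n); d=dict(d); d['eef']=np.array(s['eef_pos']); d['rot']=np.array(s['tool_rot'])
    cv2.imwrite('pics/%s.png'%f, d['frame'][:,:,::-1]); pickle.dump(d,open('pics/%s.pkl'%f,'wb')); return d
def load(f): return pickle.load(open('pics/%s.pkl'%f,'rb'))
def T(d):
    if 'view' in d: return np.linalg.inv(np.array(d['view']))
    M=np.eye(4); M[:3,:3]=R.from_quat(d['rot']).as_matrix(); M[:3,3]=d['eef']
    return M@np.array(d['T_tool_cam'])
def cloud(d):
    h,w=d['range_z'].shape; u,v=np.meshgrid(np.arange(w),np.arange(h))
    x,y=ray(d,u,v); z=d['range_z']
    P=np.stack([x*z,-y*z,-z,np.ones_like(z)],-1)
    W=P@T(d).T; W=W[...,:3]; W[z==0]=np.nan; return W
def ray(d,u,v):
    a=(np.asarray(u,float)-d['cx'])/d['fx']; b=(np.asarray(v,float)-d['cy'])/d['fy']
    x,y=a,b
    for _ in range(15):
        k=1+d['k1']*(x*x+y*y); x,y=a/k,b/k
    return x,y
def proj(d,p):
    p=np.atleast_2d(p); c=np.c_[p,np.ones(len(p))]@np.linalg.inv(T(d)).T
    x=c[:,0]/-c[:,2]; y=-c[:,1]/-c[:,2]; k=1+d['k1']*(x*x+y*y)
    return np.c_[d['fx']*x*k+d['cx'], d['fy']*y*k+d['cy']]
def onplane(d,u,v,z):
    x,y=ray(d,u,v); M=T(d); dr=M[:3,:3]@np.array([x,-y,-1.]); o=M[:3,3]
    return o+dr*(z-o[2])/dr[2]
E
python3 - <<'E'
from h import *
for n in ['scene','side','wrist']:
    d=shot(n,n+'0'); print(n,d['frame'].shape,d['k1'],d['fx'],T(d).round(2).tolist())
s=st();print(s)
E
```

```text
pics
scene (420, 560, 3) 0.04753140225415135 482.30248895116085 [[-0.29, -0.68, 0.67, 1227.33], [0.96, -0.21, 0.21, 254.7], [-0.0, 0.7, 0.71, 788.64], [0.0, 0.0, 0.0, 1.0]]
side (420, 560, 3) -0.022471760435777807 434.9479198875556 [[-1.0, 0.01, -0.04, 541.03], [-0.04, -0.64, 0.77, 596.04], [-0.02, 0.77, 0.64, 555.77], [0.0, 0.0, 0.0, 1.0]]
wrist (420, 560, 3) -0.0932576333430289 378.1304774946934 [[0.31, -0.91, -0.27, 125.03], [0.95, 0.3, 0.09, 642.35], [-0.0, -0.28, 0.96, 384.43], [0.0, 0.0, 0.0, 1.0]]
{'clock': 0.15, 'q': array([-1.31979873,  0.62913372,  0.03850056,  1.51808124, -0.02698328,
        0.99630246, -0.0200054 ]), 'joint_velocities': array([-0.00041892, -0.00286484, -0.00142931, -0.00397266, -0.00059817,
       -0.00017604, -0.00088847]), 'joint_efforts': array([ 1.30333498e-03, -5.50091887e+01,  1.14475742e+00, -1.86817467e+01,
       -5.22282079e-02,  2.09736469e-02,  1.19906235e-04]), 'eef_pos': array([202.3312535 , 617.15278981, 171.48457335]), 'tool_rot': array([ 0.11105683,  0.69831333, -0.11204326,  0.69819137]), 'wrist_force': array([-0.19097413,  0.18495405,  0.95764341]), 'ft_torque': array([-0.02843665, -0.03550003,  0.00988158]), 'grip_width': 94.09806338826967}
```

View pics/scene0.png

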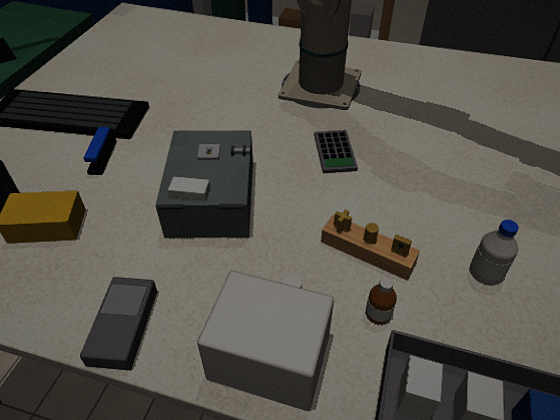

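View pics/side0.png

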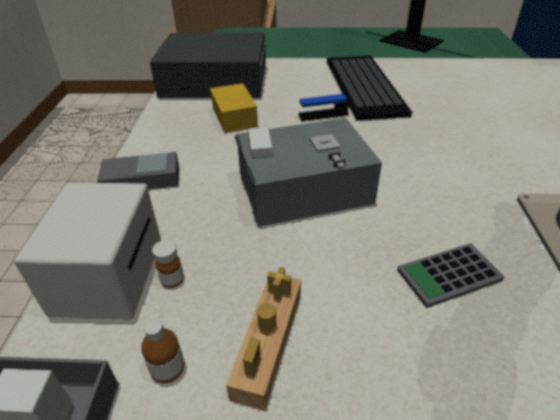

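View pics/wrist0.png

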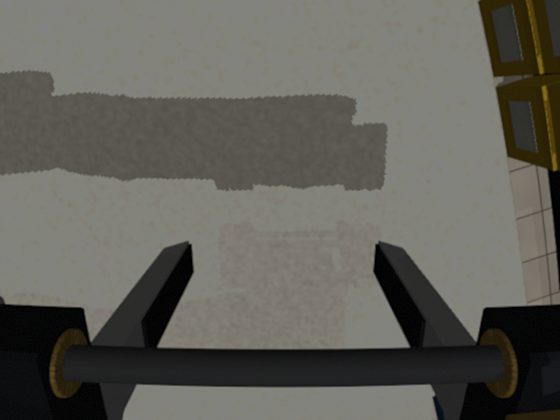

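Scene: the bar-headed key is at the stand's right end, about (402,244). The lock plate is at (208,151), the bolt at (240,150) and the carton at (188,187). In the side view the same key is at (252,355) and the plate at (326,142).

```bash
cat > m.py <<'E'
from h import *
for n,box in [('scene0',(315,195,425,280)),('side0',(225,260,305,405))]:
    d=load(n);W=cloud(d);u0,v0,u1,v1=box;P=W[v0:v1,u0:u1].reshape(-1,3);P=P[~np.isnan(P[:,0])]
    print(n,'table z',np.nanmedian(P[P[:,2]<15,2]) if (P[:,2]<15).any() else None)
    S=P[(P[:,2]>34)&(P[:,2]<46)]; r=cv2.minAreaRect(S[:,:2].astype(np.float32)); print('stand top',r, np.median(S[:,2]))
    K=P[(P[:,2]>68)&(P[:,2]<90)]
    from scipy.cluster.hierarchy import fcluster,linkage
    c=fcluster(linkage(K[:,:2],'single'),10,'distance')
    for i in set(c):
        if (c==i).sum()>5: k=K[c==i]; print(' key',k.mean(0).round(1),(k.max(0)/2+k.min(0)/2).round(1),cv2.minAreaRect(k[:,:2].astype(np.float32)),len(k), k[:,2].max())
for n,box in [('scene0',(155,125,258,240)),('side0',(235,120,380,220))]:
    d=load(n);W=cloud(d);u0,v0,u1,v1=box;P=W[v0:v1,u0:u1].reshape(-1,3);P=P[~np.isnan(P[:,0])]
    S=P[(P[:,2]>94)&(P[:,2]<104)]; print(n,'deck',cv2.minAreaRect(S[:,:2].astype(np.float32)),np.median(S[:,2]))
    S=P[(P[:,2]>117)]; print('carton',cv2.minAreaRect(S[:,:2].astype(np.float32)),np.median(S[:,2]))
# plate pixel
for n,uv in [('scene0',(208,151)),('side0',(326,142))]:
    print(n,onplane(load(n),*uv,106))
E
python3 m.py
python3 - <<'E'
from h import *
for n,b in [('scene0',(155,125,258,240)),('side0',(235,120,380,220)),('scene0',(315,195,425,280)),('side0',(225,260,305,405))]:
    d=load(n);f=d['frame'][b[1]:b[3],b[0]:b[2],::-1]; k=min(780/f.shape[1],590/f.shape[0])
    f=cv2.resize(f,None,fx=k,fy=k,interpolation=cv2.INTER_CUBIC); f=np.clip(f.astype(float)*2,0,255); cv2.imwrite('pics/crop_%s_%d.png'%(n,b[0]),f); print(k)
E
```

```text
scene0 table z 1.123474595964808
stand top ((581.3654174804688, 243.09495544433594), (189.7561798095703, 54.7275276184082), 75.81765747070312) 40.78678164241552
 key [598.6 302.7  78. ] [596.9 302.6  76.5] ((596.8716430664062, 302.6678771972656), (31.374975204467773, 16.29860496520996), 79.52566528320312) 158 84.811604568387
 key [584.6 243.2  77.2] [582.9 242.9  75.4] ((582.7574462890625, 243.34828186035156), (24.150400161743164, 24.424654006958008), 19.41033363342285) 144 82.55823798414156
 key [569.4 183.2  76.7] [565.7 183.2  74.9] ((565.9403076171875, 182.9507598876953), (31.694683074951172, 30.113033294677734), 30.45262336730957) 170 81.54204455435263
side0 table z 0.22102047711842943
stand top ((581.0120849609375, 242.22891235351562), (192.2694091796875, 50.76778793334961), 76.41170501708984) 40.007770356897254
 key [595.1 305.5  78.1] [595.7 304.1  75.2] ((595.345458984375, 303.41363525390625), (33.17559051513672, 12.858452796936035), 74.75200653076172) 325 82.17686063658135
 key [580.6 245.2  76.6] [580.7 243.   73.9] ((580.6973266601562, 243.005859375), (24.261995315551758,
[... 336 characters left out ...]
394958496) 100.37613719767967
carton ((616.0531005859375, -126.029541015625), (43.498748779296875, 73.923828125), 9.611015319824219) 122.08542810807864
side0 deck ((529.4227905273438, -126.59146118164062), (246.74844360351562, 186.7815399169922), 17.30255126953125) 100.3559085323244
carton ((615.0701904296875, -125.705322265625), (40.1708869934082, 76.23949432373047), 9.592978477478027) 122.22081653141564
scene0 [ 491.64782881 -137.78523241  106.        ]
side0 [ 485.87782157 -135.29410788  106.        ]
5.130434782608695
5.379310344827586
6.9411764705882355
4.068965517241379[ WARN:0@0.363] global loadsave.cpp:1063 imwrite_ Unsupported depth image for selected encoder is fallbacked to CV_8U.
```

```bash
cat >> h.py <<'E'
def yaw():
    m=R.from_quat(st()['tool_rot']).as_matrix(); return np.degrees(np.arctan2(m[1,1],m[0,1])), m
def goto(p,y=None):
    s=st(); yw,m=yaw(); e=np.array(s['eef_pos'])
    print('t %.2f eef'%s['clock'],e.round(1),'jawyaw %.2f'%yw,'toolx',m[:,0].round(4),'F',np.round(s['wrist_force'],1),'M',np.round(s['ft_torque'],2),'w %.1f'%s['grip_width'])
    print(' delta cm',(m.T@(np.array(p)-e)/10).round(3))
    if y is not None:
        want=R.from_matrix(np.c_[[0,0,-1],[np.cos(np.radians(y)),np.sin(np.radians(y)),0],[np.sin(np.radians(y)),-np.cos(np.radians(y)),0]])
        print(' rotvec deg',np.degrees((R.from_matrix(m).inv()*want).as_rotvec()).round(2))
E
python3 -c "
from h import *
goto([596,303,195],-14)"
```

```text
t 0.15 eef [202.3 617.2 171.5] jawyaw 71.85 toolx [-4.0e-04 -1.4e-03 -1.0e+00] F [-0.2  0.2  1. ] M [-0.03 -0.04  0.01] w 94.1
 delta cm [ -2.324 -17.59   47.195]
 rotvec deg [8.585e+01 6.000e-02 6.000e-02]
```

View pics/crop_scene0_155.png

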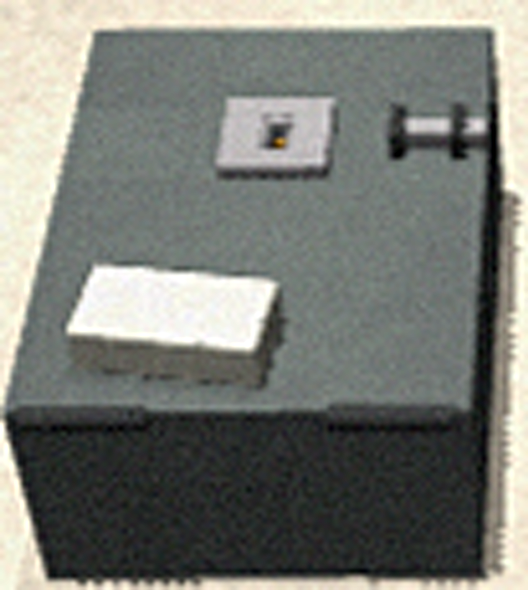

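View pics/crop_scene0_315.png

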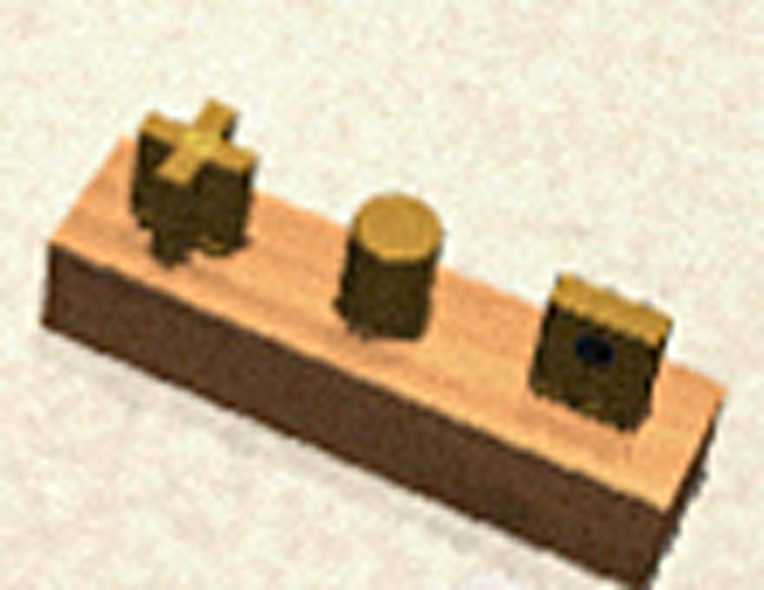

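The crops confirm the bar head at the stand's end, with the slot running along the safe's x. I'll move above the key.

```bash
python3 -m pendant '[{"delta_pos":[-0.2,-1.47,3.93],"turn":[0,0,0],"hand":1},{"delta_pos":[-0.2,-1.47,3.93],"turn":[0,0,0],"hand":1},{"delta_pos":[-0.2,-1.47,3.93],"turn":[0,0,0],"hand":1},{"delta_pos":[-0.2,-1.47,3.93],"turn":[0,0,0],"hand":1},{"delta_pos":[-0.2,-1.47,3.93],"turn":[0,0,0],"hand":1},{"delta_pos":[-0.2,-1.47,3.93],"turn":[0,0,0],"hand":1},{"delta_pos":[-0.2,-1.47,3.93],"turn":[0,0,0],"hand":1},{"delta_pos":[-0.2,-1.47,3.93],"turn":[0,0,0],"hand":1},{"delta_pos":[-0.2,-1.47,3.93],"turn":[0,0,0],"hand":1},{"delta_pos":[-0.2,-1.47,3.93],"turn":[0,0,0],"hand":1},{"delta_pos":[-0.2,-1.47,3.93],"turn":[0,0,0],"hand":1},{"delta_pos":[-0.2,-1.47,3.93],"turn":[0,0,0],"hand":1}]' 10
python3 -m pendant '[{"delta_pos":[0,0,0],"turn":[8.5,0,0],"hand":0.5},{"delta_pos":[0,0,0],"turn":[8.5,0,0],"hand":0.5},{"delta_pos":[0,0,0],"turn":[8.5,0,0],"hand":0.5},{"delta_pos":[0,0,0],"turn":[8.5,0,0],"hand":0.5},{"delta_pos":[0,0,0],"turn":[8.5,0,0],"hand":0.5},{"delta_pos":[0,0,0],"turn":[8.5,0,0],"hand":0.5},{"delta_pos":[0,0,0],"turn":[8.5,0,0],"hand":0.5},{"delta_pos":[0,0,0],"turn":[8.5,0,0],"hand":0.5},{"delta_pos":[0,0,0],"turn":[8.5,0,0],"hand":0.5},{"delta_pos":[0,0,0],"turn":[8.5,0,0],"hand":0.5},{"delta_pos":[0,0,0],"turn":[0,0,0],"hand":0.5},{"delta_pos":[0,0,0],"turn":[0,0,0],"hand":0.5}]'
python3 -c "
from h import *
goto([596,303,195],-14); d=shot('wrist','w1'); print(st()['q'].round(2))"
```

```text
clock: 1.35
eef_pos: [596.6, 301.8, 196.0]
tool_rot: [0.111, 0.698, -0.112, 0.698]
wrist_force: [-0.2, 0.7, -0.1]
grip_width: 93.7
clock: 2.55
eef_pos: [595.3, 303.2, 195.8]
tool_rot: [-0.553, -0.44, 0.553, -0.44]
wrist_force: [-1.5, -0.5, -0.2]
grip_width: 47.0
t 2.55 eef [595.3 303.2 195.8] jawyaw -12.94 toolx [-6.e-04 -5.e-04 -1.e+00] F [-1.5 -0.5 -0.2] M [-0.08  0.1   0.04] w 47.0
 delta cm [0.082 0.068 0.003]
 rotvec deg [1.06 0.03 0.03]
[-0.76  0.67  0.45  1.44 -0.31  1.1  -0.48]
```

View pics/w1.png

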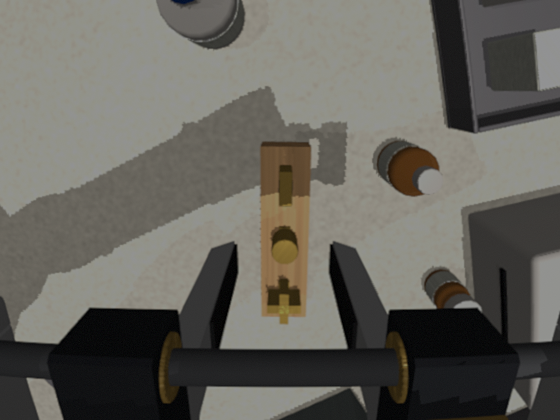

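Wrist view: the bar key is at (286,186), the round key at (284,245) and the cross at (284,300). I'll measure the stand and bar from here.

```bash
python3 - <<'E'
from h import *
d=load('w1');W=cloud(d);P=W[120:330,250:320].reshape(-1,3);P=P[~np.isnan(P[:,0])]
S=P[(P[:,2]>34)&(P[:,2]<46)]; print('stand',cv2.minAreaRect(S[:,:2].astype(np.float32)),np.median(S[:,2]))
P=W[155:215,270:302].reshape(-1,3);K=P[(P[:,2]>72)&(P[:,2]<100)];print(np.median(K,0),cv2.minAreaRect(K[:,:2].astype(np.float32)),len(K))
P=W[215:265,260:310].reshape(-1,3);K=P[(P[:,2]>70)&(P[:,2]<100)];print(np.median(K,0),cv2.minAreaRect(K[:,:2].astype(np.float32)),len(K))
b=(240,120,330,330);f=d['frame'][b[1]:b[3],b[0]:b[2],::-1];f=np.clip(cv2.resize(f,None,fx=2.8,fy=2.8,interpolation=3).astype(float)*1.8,0,255).astype(np.uint8);cv2.imwrite('pics/w1c.png',f)
# projected model corners check
u=proj(d,[[596,303,80],[581,243,78],[566,183,78]]);print(u)
E
```

```text
stand ((583.1560668945312, 241.071533203125), (191.03720092773438, 49.92002487182617), 76.07378387451172) 40.544719705386
[597.72287599 302.73153759  80.36030887] ((597.4850463867188, 301.4639587402344), (32.71078872680664, 11.764808654785156), 76.91932678222656) 506
[583.24738099 243.0926398   78.32861954] ((583.2918090820312, 241.80987548828125), (24.798439025878906, 25.03095817565918), 74.44657135009766) 586
[[283.54040474 187.84431659]
 [282.29228466 250.79785975]
 [281.17374723 307.81050822]]
```

View pics/w1c.png

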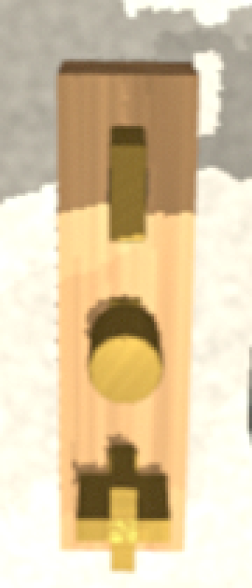

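```bash
python3 -c "
from h import *
goto([596.8,302.4,47.5],-13.8)"
```

```text
t 2.60 eef [595.4 303.2 195.9] jawyaw -12.97 toolx [-5.e-04 -1.e-04 -1.e+00] F [-0.  -0.2 -0.4] M [-0.04  0.09 -0.03] w 46.8
 delta cm [14.844  0.157  0.042]
 rotvec deg [0.83 0.01 0.02]
```

```bash
python3 -m pendant '[{"delta_pos":[2,0.16,0.04],"turn":[0.8,0,0],"hand":0.5},{"delta_pos":[3,0,0],"turn":[0,0,0],"hand":0.5},{"delta_pos":[3,0,0],"turn":[0,0,0],"hand":0.5},{"delta_pos":[2,0,0],"turn":[0,0,0],"hand":0.4},{"delta_pos":[1,0,0],"turn":[0,0,0],"hand":0.4},{"delta_pos":[0,0,0],"turn":[0,0,0],"hand":0.4},{"delta_pos":[0,0,0],"turn":[0,0,0],"hand":0.4}]'
python3 -c "
from h import *
goto([596.8,302.4,47.5],-13.8); d=shot('wrist','w2');d=shot('side','s2')"
```

```text
clock: 3.3
eef_pos: [597.9, 302.5, 87.1]
tool_rot: [0.557, 0.436, -0.556, 0.436]
wrist_force: [0.4, 0.6, -0.1]
grip_width: 37.7
t 3.30 eef [597.9 302.5  87.1] jawyaw -13.92 toolx [ 1.3e-03  7.0e-04 -1.0e+00] F [ 0.4  0.6 -0.1] M [-0.11  0.07 -0.  ] w 37.7
 delta cm [ 3.958 -0.11   0.042]
 rotvec deg [-0.12 -0.06 -0.06]
```

View pics/w2.png

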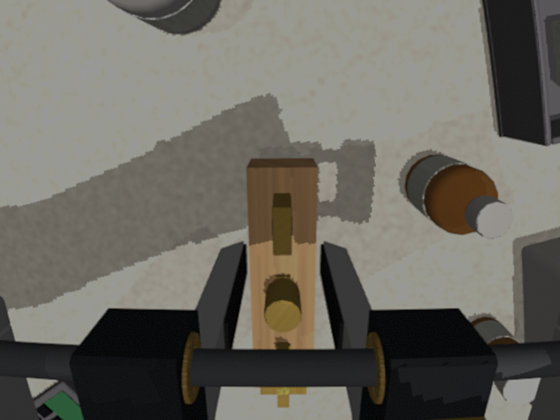

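View pics/s2.png

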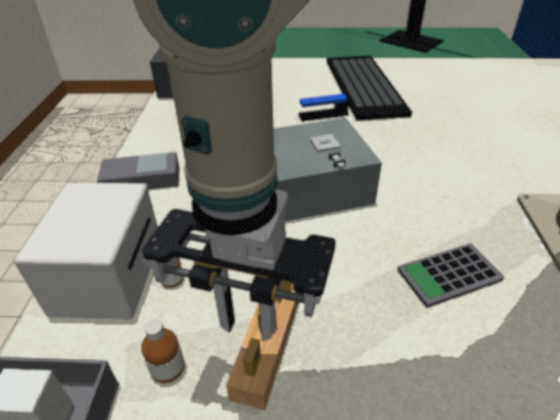

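```bash
python3 - <<'E'
from h import *
d=load('w2')
u=np.array([np.cos(np.radians(76.1)),np.sin(np.radians(76.1)),0]);c=np.array([596.8,302.4,80])
print('key top ends',proj(d,[c+16*u,c-16*u]).round(0).tolist(),'tcp',proj(d,[d['eef']]).round(0))
W=cloud(d);P=W[180:265,268:298].reshape(-1,3);K=P[(P[:,2]>72)&(P[:,2]<100)];print(np.median(K,0),cv2.minAreaRect(K[:,:2].astype(np.float32)),len(K))
# finger tips cloud
for sl in [(slice(240,262),slice(225,250)),(slice(240,262),slice(320,345))]:
    P=W[sl].reshape(-1,3);K=P[(P[:,2]>80)];print('finger',np.nanmedian(K,0),K[:,2].min() if len(K) else 0)
d=load('s2'); print('side tcp',proj(d,[load('w2')['eef']]),'key',proj(d,[c]))
W=cloud(d);P=W[330:375,240:262].reshape(-1,3);K=P[(P[:,2]>70)&(P[:,2]<84)];print(np.median(K,0),cv2.minAreaRect(K[:,:2].astype(np.float32)),len(K))
E
```

```text
key top ends [[281.0, 206.0], [281.0, 254.0]] tcp [[283. 234.]]
[597.60278236 303.13408999  80.3720847 ] ((597.2900390625, 301.7645568847656), (32.55132293701172, 12.795608520507812), 76.30038452148438) 1016
finger [578.68766252 316.5534233  133.50139589] 120.54971632770258
finger [622.39283303 305.23201992 134.38800027] 120.58748077897641
side tcp [[248.43916721 345.73863708]] key [[249.72175584 348.89930723]]
[595.15173949 305.35476075  79.60528112] ((595.4133911132812, 303.1993408203125), (32.75309371948242, 12.738758087158203), 74.75907897949219) 306
```

```bash
python3 - <<'E'
from h import *
d=load('w2');W=cloud(d)
for c in (232,238,333,328):
    print(c,[ (r,W[r,c].round(0).tolist()) for r in range(236,300,6)])
d=load('s2');W=cloud(d)
for c in (226,268):
    print(c,[ (r,W[r,c].round(0).tolist()) for r in range(300,344,4)])
f=d['frame'][220:400,150:340,::-1];f=np.clip(cv2.resize(f,None,fx=3.2,fy=3.2,interpolation=3).astype(float)*2,0,255).astype(np.uint8);cv2.imwrite('pics/s2c.png',f)
E
```

```text
232 [(236, [548.0, 279.0, -0.0]), (242, [546.0, 274.0, -0.0]), (248, [576.0, 317.0, 130.0]), (254, [577.0, 316.0, 136.0]), (260, [578.0, 316.0, 143.0]), (266, [579.0, 316.0, 150.0]), (272, [579.0, 317.0, 156.0]), (278, [580.0, 316.0, 162.0]), (284, [580.0, 316.0, 166.0]), (290, [581.0, 315.0, 169.0]), (296, [581.0, 314.0, 172.0])]
238 [(236, [553.0, 278.0, 1.0]), (242, [551.0, 273.0, 1.0]), (248, [579.0, 317.0, 130.0]), (254, [580.0, 317.0, 138.0]), (260, [580.0, 316.0, 143.0]), (266, [581.0, 315.0, 148.0]), (272, [581.0, 314.0, 153.0]), (278, [582.0, 315.0, 161.0]), (284, [581.0, 312.0, 159.0]), (290, [581.0, 310.0, 160.0]), (296, [580.0, 308.0, 162.0])]
333 [(236, [631.0, 259.0, 1.0]), (242, [630.0, 253.0, 1.0]), (248, [624.0, 305.0, 130.0]), (254, [623.0, 305.0, 137.0]), (260, [622.0, 306.0, 145.0]), (266, [621.0, 306.0, 151.0]), (272, [621.0, 306.0, 156.0]), (278, [620.0, 307.0, 162.0]), (284, [619.0, 305.0, 164.0]), (290, [619.0, 305.0, 169.0]), (296, [618.0, 305.0, 173.0])]
328 [(236, [627.0, 260.0, 1.0]), (242, [626.0, 254.0, -0.0]), (248, [621.0, 306.0, 130.0]), (254, [621.0,
[... 190 characters left out ...]
0.0]), (296, [616.0, 298.0, 161.0])]
226 [(300, [617.0, 303.0, 175.0]), (304, [617.0, 305.0, 172.0]), (308, [617.0, 305.0, 165.0]), (312, [618.0, 305.0, 157.0]), (316, [619.0, 306.0, 152.0]), (320, [619.0, 307.0, 145.0]), (324, [620.0, 306.0, 136.0]), (328, [621.0, 306.0, 128.0]), (332, [644.0, 227.0, 1.0]), (336, [643.0, 233.0, 0.0]), (340, [642.0, 239.0, -1.0])]
268 [(300, [567.0, 344.0, 230.0]), (304, [567.0, 344.0, 225.0]), (308, [570.0, 319.0, 185.0]), (312, [570.0, 320.0, 179.0]), (316, [570.0, 319.0, 171.0]), (320, [570.0, 319.0, 165.0]), (324, [571.0, 319.0, 156.0]), (328, [571.0, 319.0, 149.0]), (332, [571.0, 319.0, 142.0]), (336, [572.0, 319.0, 134.0]), (340, [578.0, 264.0, 41.0])]
```

View pics/s2c.png

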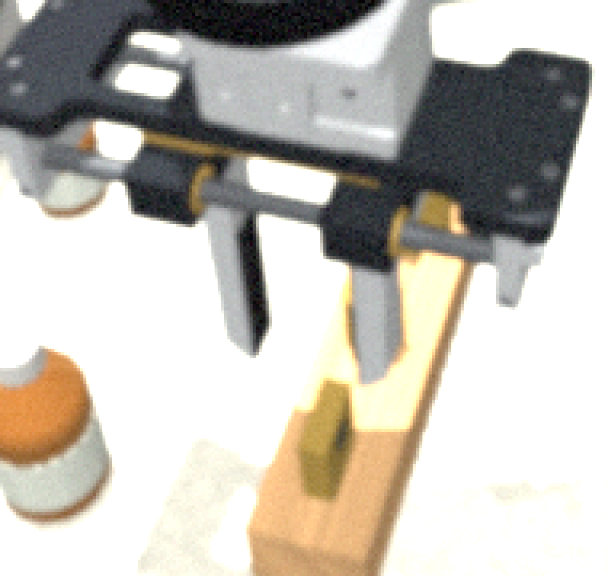

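```bash
python3 - <<'E'
from h import *
for n in ('wrist0','w1','w2'):
    d=load(n);W=cloud(d);M=T(d)
    Rt=R.from_quat(d['rot']).as_matrix(); L=(W-d['eef'])@Rt   # tool coords
    m=(L[...,0]<40)&(L[...,0]>-150)&(np.abs(L[...,1])<65)&(np.abs(L[...,2])<25)&(W[...,2]>90)
    print(n,d['eef'],'n',m.sum(), 'max toolx',np.percentile(L[m][:,0],[50,95,99,100]).round(1) if m.any() else '')
d=load('s2');W=cloud(d);e=load('w2');Rt=R.from_quat(e['rot']).as_matrix();L=(W-e['eef'])@Rt
m=(L[...,0]<40)&(L[...,0]>-150)&(np.abs(L[...,1])<65)&(np.abs(L[...,2])<25)&(W[...,2]>86)
print('side',m.sum(),np.percentile(L[m][:,0],[50,95,99,100]).round(1))
for x in range(-150,10,10):
    k=m&(L[...,0]>=x)&(L[...,0]<x+10)
    if k.any(): print(x,k.sum(),L[k][:,1].min().round(0),L[k][:,1].max().round(0),L[k][:,2].min().round(0),L[k][:,2].max().round(0))
E
```

```text
wrist0 [202.29641806 617.07147747 171.38487068] n 20155 max toolx [-113.9  -49.7  -38.1  -33.1]
w1 [595.34243061 303.18516702 195.81722886] n 14306 max toolx [-107.   -48.7  -38.1  -33. ]
w2 [597.91808534 302.52001785  87.08557584] n 13013 max toolx [-106.2  -48.8  -38.6  -33.5]
side 1725 [-87.3 -42.8 -36.2 -33.5]
-150 354 -65.0 65.0 -25.0 25.0
-140 59 -44.0 20.0 -25.0 1.0
-130 36 -43.0 20.0 -7.0 9.0
-120 68 19.0 29.0 -11.0 10.0
-110 116 -32.0 30.0 -11.0 3.0
-100 175 -33.0 30.0 -10.0 8.0
-90 194 -33.0 30.0 -11.0 9.0
-80 181 -33.0 30.0 -11.0 8.0
-70 175 -32.0 30.0 -11.0 8.0
-60 165 -32.0 29.0 -11.0 8.0
-50 149 -32.0 29.0 -11.0 8.0
-40 53 -29.0 26.0 -10.0 7.0
```

Both cameras show the fingers ending about 35 mm behind the reported TCP, and the gripper body is offset by the same amount. I'll go down in steps and verify by camera and force instead of trusting the reported TCP.

```bash
python3 -m pendant '[{"delta_pos":[1,-0.1,0.04],"turn":[0,0,0],"hand":0.4},{"delta_pos":[1,0,0],"turn":[0,0,0],"hand":0.4},{"delta_pos":[1,0,0],"turn":[0,0,0],"hand":0.4},{"delta_pos":[0.5,0,0],"turn":[0,0,0],"hand":0.4},{"delta_pos":[0,0,0],"turn":[0,0,0],"hand":0.4}]'
cat > tips.py <<'E'
from h import *
import sys
def tips(wd,sd):
    for d in (wd,sd):
        W=cloud(d);Rt=R.from_quat(wd['rot']).as_matrix();L=(W-wd['eef'])@Rt
        m=(L[...,0]<-20)&(L[...,0]>-100)&(np.abs(L[...,1])<65)&(np.abs(L[...,2])<25)&(W[...,2]>86)
        print('tip',np.percentile(L[m][:,0],[99,100]).round(1),'y',L[m][:,1].min().round(1),L[m][:,1].max().round(1))
E
python3 -c "
from h import *
from tips import tips
goto([596.8,302.4,47.5],-13.8); d=shot('wrist','w3');e=shot('side','s3');tips(d,e)
f=e['frame'][220:400,150:340,::-1];f=np.clip(cv2.resize(f,None,fx=3.2,fy=3.2,interpolation=3).astype(float)*2,0,255).astype(np.uint8);cv2.imwrite('pics/s3c.png',f)
"
```

```text
clock: 3.9
eef_pos: [595.1, 301.8, 49.7]
tool_rot: [-0.556, -0.436, 0.558, -0.435]
wrist_force: [0.2, -0.8, 0.6]
grip_width: 37.8
t 3.90 eef [595.1 301.8  49.7] jawyaw -13.95 toolx [-0.0021 -0.0011 -1.    ] F [ 0.2 -0.8  0.6] M [-0.02  0.1   0.05] w 37.8
 delta cm [ 0.223  0.147 -0.096]
 rotvec deg [-0.15  0.09  0.1 ]
tip [-38.  -36.3] y -31.1 31.5
tip [-37.3 -36.3] y -32.3 30.1
```

View pics/s3c.png

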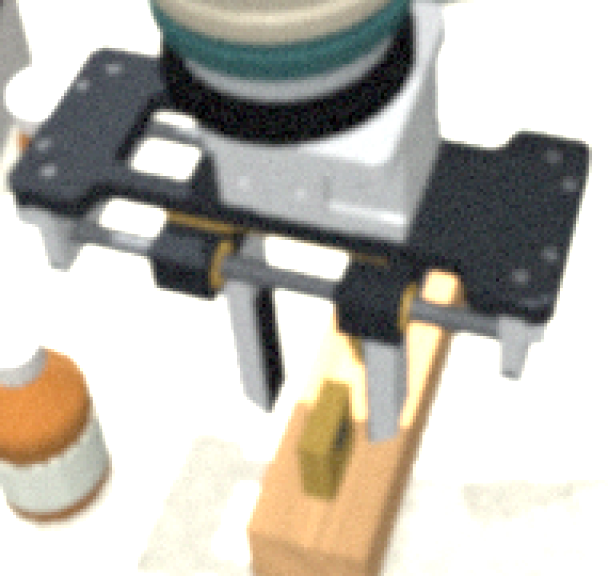

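View pics/w3.png

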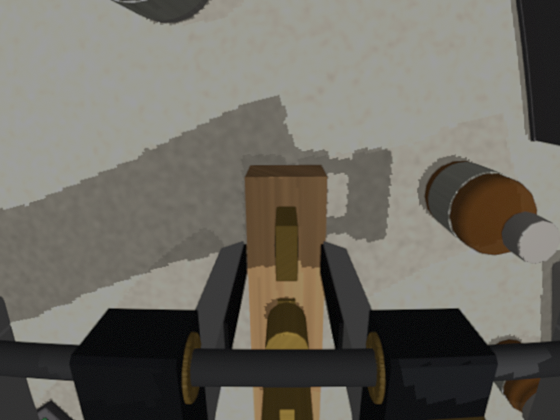

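Side and wrist views confirm the real fingertips are level with the head's top (about z 85) although 49.7 is reported, so the tool offset is about 36 mm. I'll go a further 38 mm down, checking force.

```bash
python3 -m pendant '[{"delta_pos":[0.5,0.12,-0.06],"turn":[0,0,0],"hand":0.4},{"delta_pos":[0.5,0,0],"turn":[0,0,0],"hand":0.4},{"delta_pos":[0.5,0,0],"turn":[0,0,0],"hand":0.4},{"delta_pos":[0.5,0,0],"turn":[0,0,0],"hand":0.4},{"delta_pos":[0,0,0],"turn":[0,0,0],"hand":0.4}]'
python3 -c "
from h import *
goto([596.8,302.4,11.5],-13.8); d=shot('wrist','w4');e=shot('side','s4')
f=e['frame'][220:400,150:340,::-1];f=np.clip(cv2.resize(f,None,fx=3.2,fy=3.2,interpolation=3).astype(float)*2,0,255).astype(np.uint8);cv2.imwrite('pics/s4c.png',f)
"
```

```text
clock: 4.5
eef_pos: [596.6, 302.3, 30.1]
tool_rot: [-0.556, -0.436, 0.558, -0.435]
wrist_force: [-0.7, -0.9, -1.3]
grip_width: 37.2
t 4.50 eef [596.6 302.3  30.1] jawyaw -13.95 toolx [-1.5e-03 -7.0e-04 -1.0e+00] F [-0.7 -0.9 -1.3] M [-0.08  0.14  0.  ] w 37.2
 delta cm [ 1.865  0.017 -0.02 ]
 rotvec deg [-0.15  0.06  0.08]
```

View pics/s4c.png

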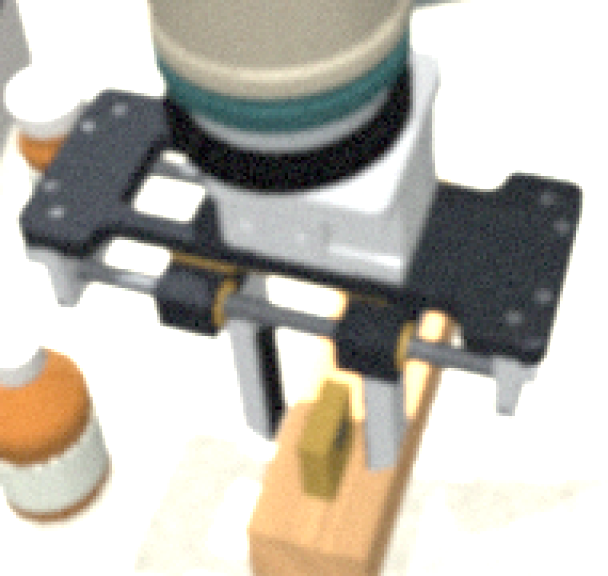

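View pics/w4.png

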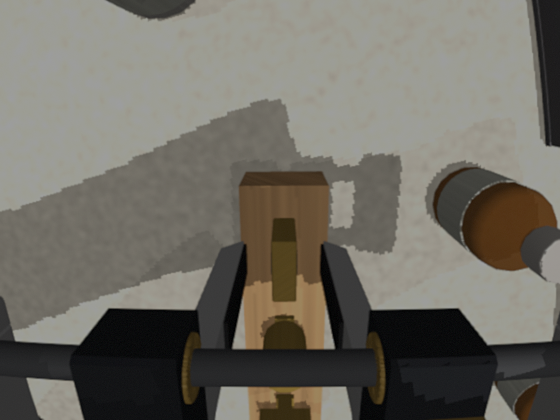

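Fingers straddle the bar head with no contact force, so I'll finish the descent and close gently.

```bash
python3 -m pendant '[{"delta_pos":[0.5,0,0],"turn":[0,0,0],"hand":0.4},{"delta_pos":[0.5,0,0],"turn":[0,0,0],"hand":0.4},{"delta_pos":[0.5,0,0],"turn":[0,0,0],"hand":0.4},{"delta_pos":[0.3,0,0],"turn":[0,0,0],"hand":0.4},{"delta_pos":[0,0,0],"turn":[0,0,0],"hand":0.25},{"delta_pos":[0,0,0],"turn":[0,0,0],"hand":0.2}]'
python3 -c "
from h import *
goto([596.8,302.4,11.5],-13.8); d=shot('wrist','w5')
f=d['frame'][150:330,180:400,::-1];f=np.clip(cv2.resize(f,None,fx=3.2,fy=3.2,interpolation=3).astype(float)*2,0,255).astype(np.uint8);cv2.imwrite('pics/w5c.png',f)
"
```

```text
clock: 5.2
eef_pos: [597.4, 302.5, 13.1]
tool_rot: [-0.557, -0.436, 0.557, -0.436]
wrist_force: [0.5, 1.0, 0.4]
grip_width: 25.1
t 5.20 eef [597.4 302.5  13.1] jawyaw -13.96 toolx [-1.e-04 -1.e-04 -1.e+00] F [0.5 1.  0.4] M [-0.07  0.09 -0.03] w 25.1
 delta cm [ 0.159 -0.052  0.02 ]
 rotvec deg [-0.16  0.01  0.  ]
```

View pics/w5c.png

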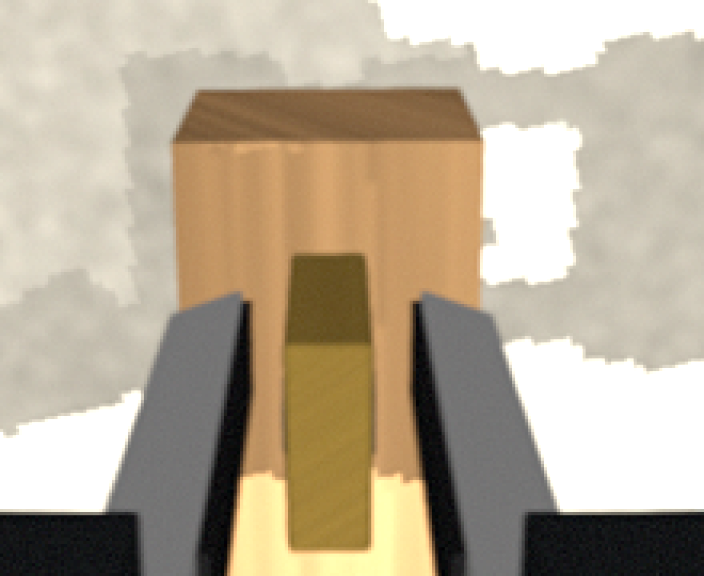

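```bash
python3 -m pendant '[{"delta_pos":[0,0,0],"turn":[0,0,0],"hand":0},{"delta_pos":[0,0,0],"turn":[0,0,0],"hand":0},{"delta_pos":[0,0,0],"turn":[0,0,0],"hand":0},{"delta_pos":[0,0,0],"turn":[0,0,0],"hand":0}]' 50
python3 -c "
from h import *
goto([596.8,302.4,120],-13.8)
d=shot('wrist','w6')
"
```

```text
clock: 5.65
eef_pos: [597.5, 302.6, 13.4]
tool_rot: [0.557, 0.436, -0.557, 0.436]
wrist_force: [-0.7, -0.8, 0.6]
grip_width: 11.7
t 5.65 eef [597.5 302.6  13.4] jawyaw -13.95 toolx [ 3.e-04  2.e-04 -1.e+00] F [-0.7 -0.8  0.6] M [-0.05  0.13  0.02] w 11.7
 delta cm [-10.661  -0.062   0.036]
 rotvec deg [-0.15 -0.02 -0.02]
```

```bash
python3 -m pendant '[{"delta_pos":[-0.5,0,0],"turn":[0,0,0],"hand":0},{"delta_pos":[-1,0,0],"turn":[0,0,0],"hand":0},{"delta_pos":[-1.5,0,0],"turn":[0,0,0],"hand":0},{"delta_pos":[-1.5,0,0],"turn":[0,0,0],"hand":0},{"delta_pos":[-1.5,0,0],"turn":[0,0,0],"hand":0},{"delta_pos":[-2,0,0],"turn":[0,0,0],"hand":0},{"delta_pos":[-2,0,0],"turn":[0,0,0],"hand":0},{"delta_pos":[-2,0,0],"turn":[0,0,0],"hand":0},{"delta_pos":[-2,0,0],"turn":[0,0,0],"hand":0},{"delta_pos":[0,0,0],"turn":[0,0,0],"hand":0}]'
python3 -c "
from h import *
# insert yaw 107.3
goto([491,-137.5,155],107.3)
d=shot('wrist','w7');e=shot('side','s7'); print(st()['q'].round(2))
"
```

```text
clock: 6.7
eef_pos: [599.8, 303.3, 157.4]
tool_rot: [0.559, 0.435, -0.555, 0.436]
wrist_force: [0.2, 0.6, -0.4]
grip_width: 11.8
t 6.70 eef [599.8 303.3 157.4] jawyaw -13.96 toolx [ 0.0062  0.0031 -1.    ] F [ 0.2  0.6 -0.4] M [-0.07  0.05  0.02] w 11.8
 delta cm [3.2000e-02 7.1000e-02 4.5403e+01]
 rotvec deg [-121.25    0.17   -0.45]
[-0.75  0.71  0.44  1.49 -0.33  1.02 -0.48]
```

View pics/s7.png

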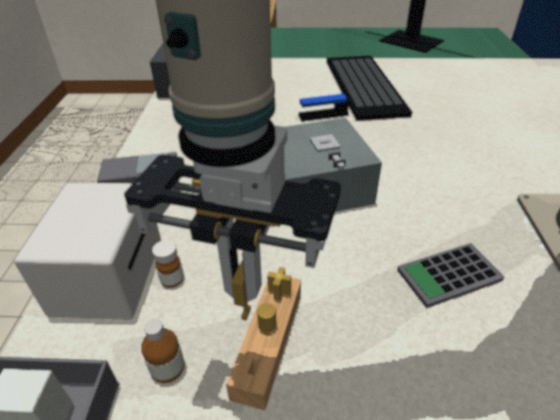

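View pics/w7.png

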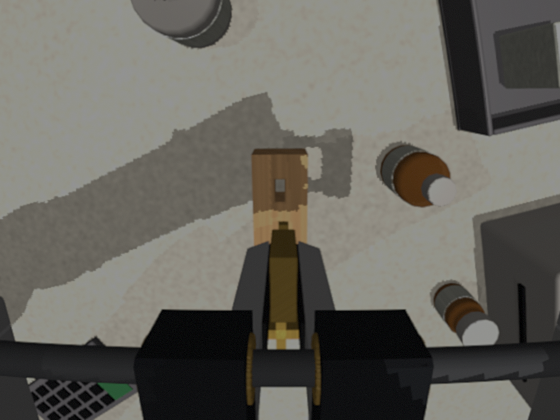

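Key is out of its slot; the bar is held upright between the fingers and the other two keys are still in the stand. I'll translate to above the lock, then turn.

```bash
python3 -m pendant '[{"delta_pos":[0,0,2],"turn":[0,0,0],"hand":0},{"delta_pos":[0,0,4],"turn":[0,0,0],"hand":0},{"delta_pos":[-0.2,0,4.2],"turn":[0,0,0],"hand":0},{"delta_pos":[-0.2,0,4.2],"turn":[0,0,0],"hand":0},{"delta_pos":[-0.2,0,4.2],"turn":[0,0,0],"hand":0},{"delta_pos":[-0.2,0,4.2],"turn":[0,0,0],"hand":0},{"delta_pos":[0,0,4.2],"turn":[0,0,0],"hand":0},{"delta_pos":[0,0,4.2],"turn":[0,0,0],"hand":0},{"delta_pos":[0,0,4.2],"turn":[0,0,0],"hand":0},{"delta_pos":[0,0,4.2],"turn":[0,0,0],"hand":0},{"delta_pos":[0,0,3.5],"turn":[0,0,0],"hand":0},{"delta_pos":[0,0,2],"turn":[0,0,0],"hand":0}]'
python3 -m pendant '[{"delta_pos":[0,0,0],"turn":[-4,0,0],"hand":0},{"delta_pos":[0,0,0],"turn":[-8,0,0],"hand":0},{"delta_pos":[0,0,0],"turn":[-8,0,0],"hand":0},{"delta_pos":[0,0,0],"turn":[-8,0,0],"hand":0},{"delta_pos":[0,0,0],"turn":[-8,0,0],"hand":0},{"delta_pos":[0,0,0],"turn":[-8,0,0],"hand":0},{"delta_pos":[0,0,0],"turn":[-8,0,0],"hand":0},{"delta_pos":[0,0,0],"turn":[-8,0,0],"hand":0},{"delta_pos":[0,0,0],"turn":[-8,0,0],"hand":0},{"delta_pos":[0,0,0],"turn":[-8,0,0],"hand":0},{"delta_pos":[0,0,0],"turn":[-8,0,0],"hand":0},{"delta_pos":[0,0,0],"turn":[-8,0,0],"hand":0}]'
python3 -c "
from h import *
goto([491,-137.5,155],107.3); print(st()['q'].round(2))"
```

```text
clock: 8.0
eef_pos: [486.5, -138.4, 160.5]
tool_rot: [-0.557, -0.435, 0.559, -0.434]
wrist_force: [0.2, 0.8, -0.1]
grip_width: 12.0
clock: 9.2
eef_pos: [487.5, -134.9, 160.1]
tool_rot: [0.072, 0.704, -0.071, 0.703]
wrist_force: [0.2, -0.8, -1.4]
grip_width: 11.8
t 9.20 eef [ 487.5 -134.9  160.1] jawyaw 78.38 toolx [-2.4e-03  7.0e-04 -1.0e+00] F [ 0.2 -0.8 -1.4] M [-0.05  0.    0.02] w 11.8
 delta cm [ 0.51  -0.189  0.395]
 rotvec deg [-28.92  -0.13  -0.05]
[ 0.22  0.44 -0.01  1.92  0.01  0.78  1.58]
```

```bash
python3 -m pendant '[{"delta_pos":[0,0,0],"turn":[-8,0,0],"hand":0},{"delta_pos":[0,0,0],"turn":[-8,0,0],"hand":0},{"delta_pos":[0,0,0],"turn":[-8,0,0],"hand":0},{"delta_pos":[0,0,0],"turn":[-4.5,0,0],"hand":0},{"delta_pos":[0,0,0],"turn":[0,0,0],"hand":0},{"delta_pos":[0,0,0],"turn":[0,0,0],"hand":0},{"delta_pos":[0,0,0],"turn":[0,0,0],"hand":0},{"delta_pos":[0,0,0],"turn":[0,0,0],"hand":0},{"delta_pos":[0,0,0],"turn":[0,0,0],"hand":0}]'
python3 -c "
from h import *
goto([491,-137.5,155],107.3); d=shot('wrist','w8');e=shot('side','s8');g=shot('scene','c8')
f=d['frame'][100:400,180:400,::-1];f=np.clip(cv2.resize(f,None,fx=2,fy=2,interpolation=3).astype(float)*2,0,255).astype(np.uint8);cv2.imwrite('pics/w8c.png',f)
"
```

```text
clock: 10.1
eef_pos: [488.6, -135.1, 161.1]
tool_rot: [-0.102, 0.7, 0.102, 0.7]
wrist_force: [-0.5, 0.4, -1.6]
grip_width: 11.7
t 10.10 eef [ 488.6 -135.1  161.1] jawyaw 106.53 toolx [-2.e-04  0.e+00 -1.e+00] F [-0.5  0.4 -1.6] M [ 0.11 -0.02 -0.01] w 11.7
 delta cm [ 0.61  -0.304  0.164]
 rotvec deg [-0.77 -0.01 -0.  ]
```

View pics/w8c.png

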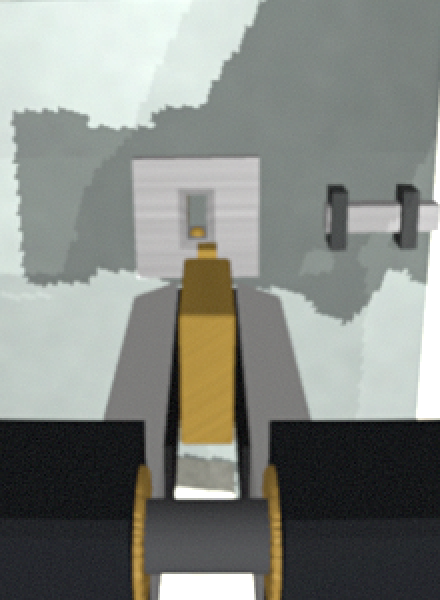

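View pics/s8.png

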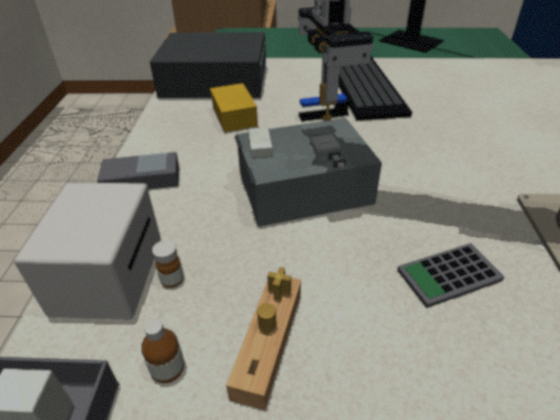

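View pics/c8.png

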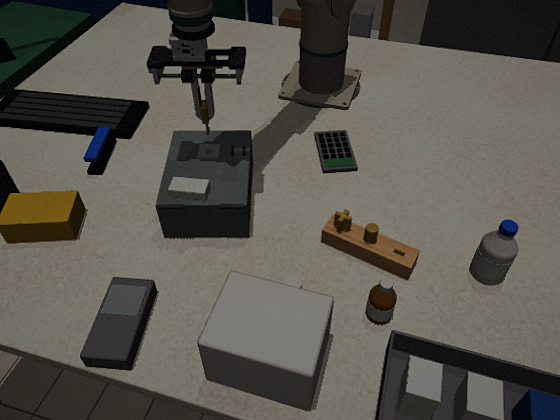

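```bash
cat > rect.py <<'E'
from h import *
def rect(d,z,c,half=35,s=8):
    # image axes: right = tool y, up = tool -z ; 1/s mm per pixel ; centred at c (tool y,z coordinates)
    n=int(2*half*s); a=(np.arange(n)+.5)/s-half
    Y,Zm=np.meshgrid(a+c[0], a+c[1])   # cols tool y; rows tool z
    Rt=R.from_quat(d['rot']).as_matrix()
    X=-(z-d['eef'][2])*np.ones_like(Y)
    P=np.stack([X,Y,Zm],-1).reshape(-1,3)@Rt.T+d['eef']
    uv=proj(d,P).astype(np.float32).reshape(n,n,2)
    return cv2.remap(d['frame'],uv[...,0],uv[...,1],cv2.INTER_CUBIC)
if __name__=='__main__':
    import sys
    n=sys.argv[1]; d=load(n); W=cloud(d);Rt=R.from_quat(d['rot']).as_matrix();L=(W-d['eef'])@Rt
    m=(np.abs(L[...,1])<8)&(L[...,0]<-55)&(L[...,0]>-90)&(np.abs(L[...,2])<30)
    g=d['frame'].astype(int); m&=(g[...,0]>g[...,2]*1.6)
    print('headtop toolx', np.percentile(L[m][:,0],[1,5,50,95]).round(1))
    zt=float(sys.argv[2]) if len(sys.argv)>2 else d['eef'][2]+66.6
    f1=rect(d,zt,(0,0)); f2=rect(d,106,(0,0))
    o=np.hstack([f1,f2])[:,:,::-1]; o=np.clip(o.astype(float)*2,0,255).astype(np.uint8)
    o=cv2.resize(o,(800,400),interpolation=cv2.INTER_AREA); cv2.imwrite('pics/%s_r.png'%n,o)
    # plane of plate check
    mm=(W[...,2]>102)&(W[...,2]<112); print('plate z',np.median(W[...,2][mm&(np.abs(L[...,1])<20)&(np.abs(L[...,2])<25)]))
E
python3 rect.py w8
```

```text
headtop toolx [-76.9 -68.3 -67.1 -59.2]
plate z 106.50802156541522
```

View pics/w8_r.png

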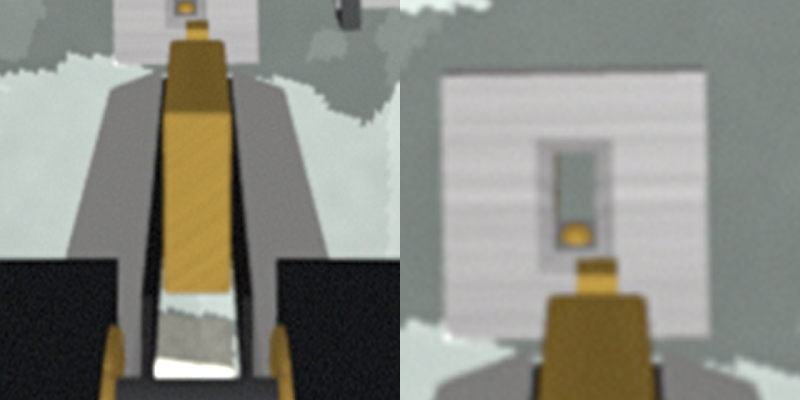

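Head top and lock plate rectified from the wrist view give the slot about -4.0 mm (tool y) and +0.3 mm (tool z) from the key, and 0.75° of yaw. I'll shift, lower to just above the plate, and re-measure.

```bash
python3 -m pendant '[{"delta_pos":[0,-0.2,0.03],"turn":[-0.75,0,0],"hand":0},{"delta_pos":[1,-0.2,0],"turn":[0,0,0],"hand":0},{"delta_pos":[1,0,0],"turn":[0,0,0],"hand":0},{"delta_pos":[1,0,0],"turn":[0,0,0],"hand":0},{"delta_pos":[0.6,0,0],"turn":[0,0,0],"hand":0},{"delta_pos":[0.4,0,0],"turn":[0,0,0],"hand":0},{"delta_pos":[0,0,0],"turn":[0,0,0],"hand":0},{"delta_pos":[0,0,0],"turn":[0,0,0],"hand":0},{"delta_pos":[0,0,0],"turn":[0,0,0],"hand":0},{"delta_pos":[0,0,0],"turn":[0,0,0],"hand":0}]'
python3 -c "
from h import *
goto([490.6,-139.1,80],107.3); d=shot('wrist','w9');e=shot('side','s9');g=shot('scene','c9')
for n,b in (('s9',(270,60,400,180)),('c9',(160,80,260,180))):
    q=load(n);f=q['frame'][b[1]:b[3],b[0]:b[2],::-1];f=np.clip(cv2.resize(f,None,fx=4.5,fy=4.5,interpolation=3).astype(float)*2,0,255).astype(np.uint8);cv2.imwrite('pics/%s_c.png'%n,f)
"; python3 rect.py w9
python3 - <<'E'
from rect import *
d=load('w9'); e=d['eef'][2]
ims=[rect(d,z,(0,0),half=25,s=16)[:,:,::-1] for z in (e+67,e+3,106)]
o=np.hstack([cv2.resize(i,(266,266),interpolation=cv2.INTER_AREA) for i in ims]);cv2.imwrite('pics/w9_3.png',np.clip(o.astype(float)*2,0,255).astype(np.uint8))
E
```

```text
clock: 11.25
eef_pos: [490.4, -139.0, 121.5]
tool_rot: [-0.106, 0.699, 0.106, 0.699]
wrist_force: [0.1, 0.8, -1.3]
grip_width: 11.8
t 11.25 eef [ 490.4 -139.   121.5] jawyaw 107.30 toolx [ 7.e-04 -2.e-04 -1.e+00] F [ 0.1  0.8 -1.3] M [ 0.03 -0.02 -0.01] w 11.8
 delta cm [ 4.15  -0.019  0.017]
 rotvec deg [-0.    0.04  0.02]
headtop toolx [-76.9 -68.3 -67.1 -59. ]
plate z 106.50325421372213
```

View pics/w9_r.png

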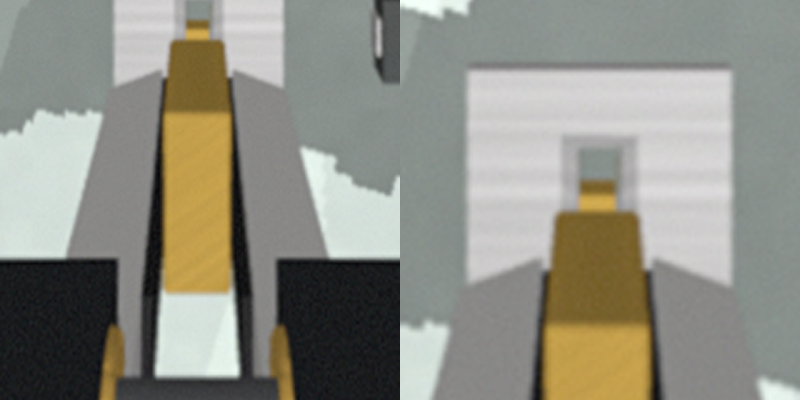

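View pics/s9_c.png

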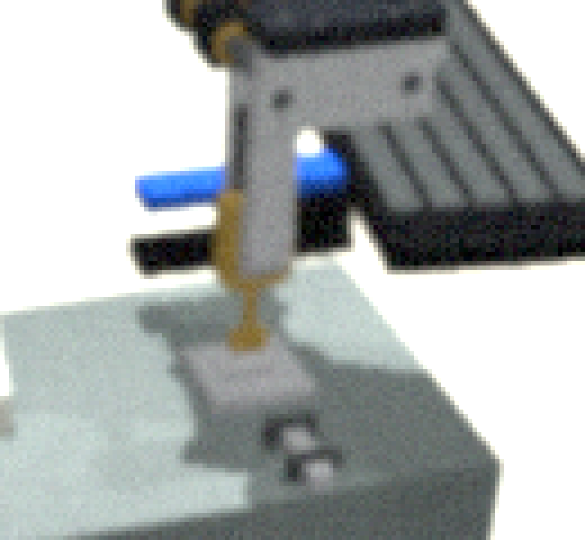

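View pics/c9_c.png

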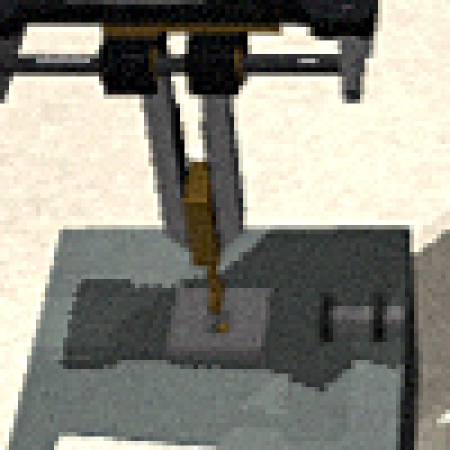

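View pics/w9.png

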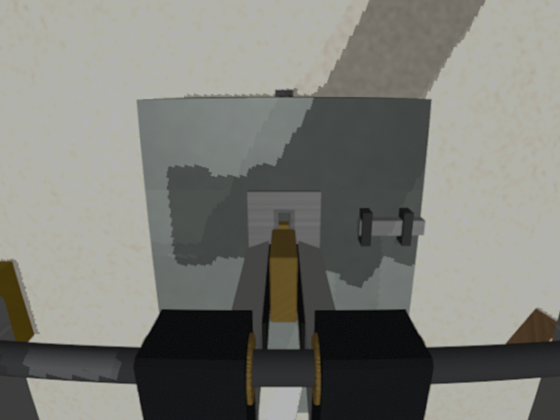

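Bit tip is about 8 mm above the slot and within about 0.3 mm of its centre in y (slot at column ~599, bit at ~598 in the rectified right panel). Starting insertion.

```bash
python3 -m pendant '[{"delta_pos":[0.4,0.03,-0.01],"turn":[0,0,0],"hand":0},{"delta_pos":[0.3,0,0],"turn":[0,0,0],"hand":0},{"delta_pos":[0.2,0,0],"turn":[0,0,0],"hand":0},{"delta_pos":[0.2,0,0],"turn":[0,0,0],"hand":0},{"delta_pos":[0.1,0,0],"turn":[0,0,0],"hand":0},{"delta_pos":[0,0,0],"turn":[0,0,0],"hand":0},{"delta_pos":[0,0,0],"turn":[0,0,0],"hand":0}]'
python3 -c "
from h import *
goto([490.6,-139.1,80],107.3)"
```

```text
clock: 12.1
eef_pos: [489.9, -138.7, 109.2]
tool_rot: [-0.106, 0.699, 0.106, 0.699]
wrist_force: [0.7, 0.3, -1.6]
grip_width: 11.8
t 12.10 eef [ 489.9 -138.7  109.2] jawyaw 107.30 toolx [ 1.e-04 -0.e+00 -1.e+00] F [ 0.7  0.3 -1.6] M [0.03 0.01 0.05] w 11.8
 delta cm [ 2.919 -0.06   0.05 ]
 rotvec deg [-0.  0.  0.]
```

```bash
python3 -m pendant '[{"delta_pos":[0.2,0,0],"turn":[0,0,0],"hand":0},{"delta_pos":[0.2,0,0],"turn":[0,0,0],"hand":0},{"delta_pos":[0.2,0,0],"turn":[0,0,0],"hand":0},{"delta_pos":[0,0,0],"turn":[0,0,0],"hand":0}]'
python3 -c "
from h import *
goto([490.6,-139.1,80],107.3); d=shot('side','s10');g=shot('scene','c10')
for n,b in (('s10',(270,60,400,180)),('c10',(160,80,260,180))):
    q=load(n);f=q['frame'][b[1]:b[3],b[0]:b[2],::-1];f=np.clip(cv2.resize(f,None,fx=4.5,fy=4.5,interpolation=3).astype(float)*2,0,255).astype(np.uint8);cv2.imwrite('pics/%s_c.png'%n,f)
"
```

```text
clock: 12.5
eef_pos: [489.3, -139.0, 103.1]
tool_rot: [-0.106, 0.699, 0.106, 0.699]
wrist_force: [-1.5, -1.5, 1.1]
grip_width: 11.8
t 12.50 eef [ 489.3 -139.   103.1] jawyaw 107.28 toolx [-1.1e-03 -3.0e-04 -1.0e+00] F [-1.5 -1.5  1.1] M [-0.13  0.49  0.02] w 11.8
 delta cm [ 2.308 -0.054  0.126]
 rotvec deg [-0.02 -0.06 -0.  ]
```

View pics/s10_c.png

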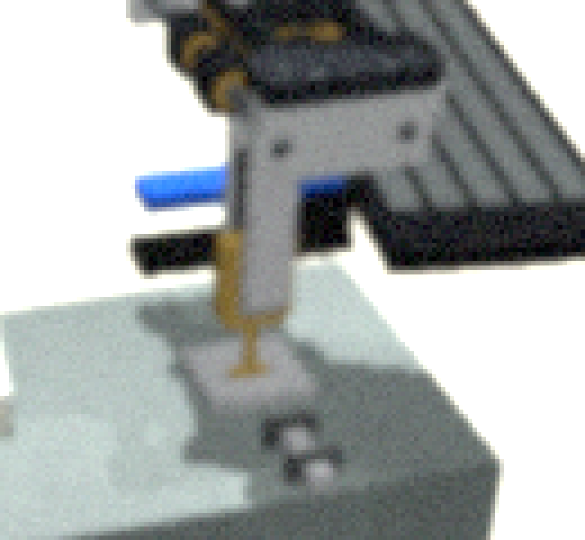

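The bit is in the slot mouth, straight and central. Now I'll push through the pins.

```bash
python3 -m pendant '[{"delta_pos":[0.2,0,0.04],"turn":[0,0,0],"hand":0},{"delta_pos":[0.2,0,0],"turn":[0,0,0],"hand":0},{"delta_pos":[0.2,0,0],"turn":[0,0,0],"hand":0}]' 60
python3 -c "
from h import *
goto([490.6,-139.1,80],107.3)"
python3 -m pendant '[{"delta_pos":[0.2,0,0],"turn":[0,0,0],"hand":0},{"delta_pos":[0.2,0,0],"turn":[0,0,0],"hand":0},{"delta_pos":[0.1,0,0],"turn":[0,0,0],"hand":0}]'
python3 -c "
from h import *
goto([490.6,-139.1,80],107.3)"
```

```text
clock: 12.9
eef_pos: [490.8, -138.9, 98.1]
tool_rot: [-0.107, 0.699, 0.106, 0.699]
wrist_force: [-1.2, -1.8, 5.9]
grip_width: 11.4
t 12.90 eef [ 490.8 -138.9   98.1] jawyaw 107.29 toolx [ 1.2e-03 -7.0e-04 -1.0e+00] F [-1.2 -1.8  5.9] M [-0.41  0.52 -0.06] w 11.4
 delta cm [ 1.808 -0.009 -0.022]
 rotvec deg [-0.01  0.06  0.06]
clock: 13.2
eef_pos: [491.0, -138.9, 92.5]
tool_rot: [-0.107, 0.699, 0.106, 0.7]
wrist_force: [-0.5, -0.7, 4.9]
grip_width: 11.4
t 13.20 eef [ 491.  -138.9   92.5] jawyaw 107.29 toolx [ 1.5e-03 -5.0e-04 -1.0e+00] F [-0.5 -0.7  4.9] M [-0.24  0.24 -0.06] w 11.4
 delta cm [ 1.251 -0.01  -0.044]
 rotvec deg [-0.01  0.07  0.05]
```

```bash
python3 -m pendant '[{"delta_pos":[0.2,0,0],"turn":[0,0,0],"hand":0},{"delta_pos":[0.2,0,0],"turn":[0,0,0],"hand":0},{"delta_pos":[0.2,0,0],"turn":[0,0,0],"hand":0},{"delta_pos":[0.2,0,0],"turn":[0,0,0],"hand":0}]'
python3 -c "
from h import *
goto([490.6,-139.1,80],107.3); d=shot('side','s11');w=shot('wrist','w11')
for n,b in (('s11',(270,60,400,180)),):
    q=load(n);f=q['frame'][b[1]:b[3],b[0]:b[2],::-1];f=np.clip(cv2.resize(f,None,fx=4.5,fy=4.5,interpolation=3).astype(float)*2,0,255).astype(np.uint8);cv2.imwrite('pics/%s_c.png'%n,f)
"; python3 rect.py w11
```

```text
clock: 13.6
eef_pos: [490.3, -138.2, 83.7]
tool_rot: [-0.106, 0.699, 0.107, 0.699]
wrist_force: [-0.2, -0.3, -0.5]
grip_width: 11.7
t 13.60 eef [ 490.3 -138.2   83.7] jawyaw 107.31 toolx [-2.e-04  5.e-04 -1.e+00] F [-0.2 -0.3 -0.5] M [ 0.04  0.05 -0.03] w 11.7
 delta cm [ 0.369 -0.097  0.004]
 rotvec deg [ 0.01 -0.   -0.03]
headtop toolx [-77.6 -68.3 -67.1 -59.4]
plate z 106.53175755972535
```

View pics/s11_c.png

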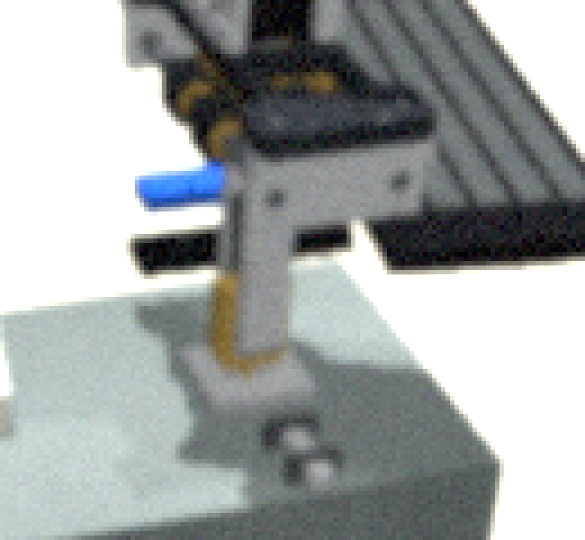

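```bash
python3 -m pendant '[{"delta_pos":[0.2,0,0],"turn":[0,0,0],"hand":0},{"delta_pos":[0.15,0,0],"turn":[0,0,0],"hand":0},{"delta_pos":[0.1,0,0],"turn":[0,0,0],"hand":0},{"delta_pos":[0,0,0],"turn":[0,0,0],"hand":0}]'
python3 -c "
from h import *
goto([490.6,-139.1,80],107.3)"
python3 -m pendant '[{"delta_pos":[0.1,0,0],"turn":[0,0,0],"hand":0},{"delta_pos":[0,0,0],"turn":[0,0,0],"hand":0}]'
python3 -c "
from h import *
goto([490.6,-139.1,80],107.3)"
```

```text
clock: 14.1
eef_pos: [490.1, -138.5, 79.5]
tool_rot: [-0.106, 0.699, 0.106, 0.699]
wrist_force: [0.1, 0.1, -0.2]
grip_width: 11.7
t 14.10 eef [ 490.1 -138.5   79.5] jawyaw 107.30 toolx [-3.e-04  1.e-04 -1.e+00] F [ 0.1  0.1 -0.2] M [0.02 0.04 0.  ] w 11.7
 delta cm [-0.049 -0.072  0.025]
 rotvec deg [-0.   -0.01 -0.01]
clock: 14.3
eef_pos: [490.3, -138.5, 79.3]
tool_rot: [-0.106, 0.699, 0.106, 0.699]
wrist_force: [-2.0, -0.9, 4.7]
grip_width: 11.8
t 14.30 eef [ 490.3 -138.5   79.3] jawyaw 107.30 toolx [ 2.e-04 -2.e-04 -1.e+00] F [-2.  -0.9  4.7] M [ 0.15  0.36 -0.02] w 11.8
 delta cm [-0.07  -0.061  0.01 ]
 rotvec deg [-0.    0.01  0.01]
```

```bash
python3 -m pendant '[{"delta_pos":[0.08,0,0],"turn":[0,0,0],"hand":0},{"delta_pos":[0,0,0],"turn":[0,0,0],"hand":0}]'
python3 -c "
from h import *
goto([490.6,-139.1,80],107.3); d=shot('side','s12');w=shot('wrist','w12');c=shot('scene','c12')
for n,b in (('s12',(270,60,400,180)),('c12',(160,80,260,180))):
    q=load(n);f=q['frame'][b[1]:b[3],b[0]:b[2],::-1];f=np.clip(cv2.resize(f,None,fx=4.5,fy=4.5,interpolation=3).astype(float)*2,0,255).astype(np.uint8);cv2.imwrite('pics/%s_c.png'%n,f)
"; python3 rect.py w12
```

```text
clock: 14.5
eef_pos: [490.4, -138.6, 79.3]
tool_rot: [-0.106, 0.699, 0.106, 0.699]
wrist_force: [-3.8, 0.9, 13.0]
grip_width: 11.7
t 14.50 eef [ 490.4 -138.6   79.3] jawyaw 107.29 toolx [ 6.e-04 -4.e-04 -1.e+00] F [-3.8  0.9 13. ] M [0.29 0.83 0.05] w 11.7
 delta cm [-0.074 -0.058  0.008]
 rotvec deg [-0.01  0.02  0.03]
headtop toolx [-77.7 -68.3 -67.1 -59. ]
plate z 106.57133425472364
```

View pics/s12_c.png

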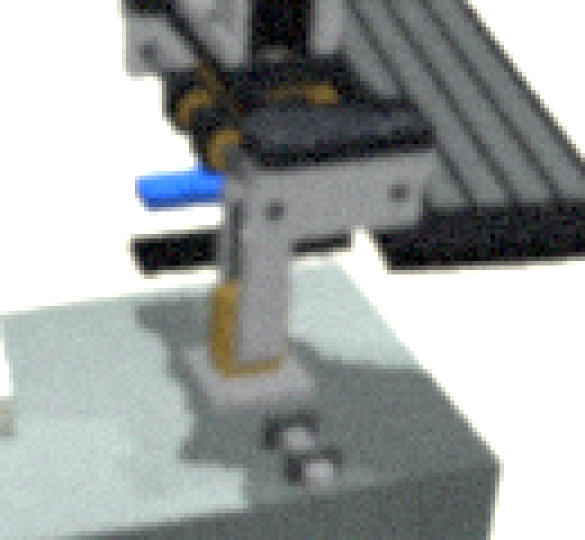

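View pics/w12_r.png

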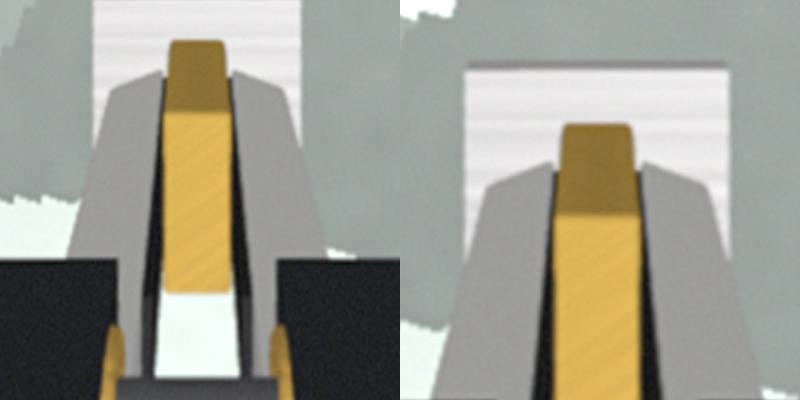

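Collar is flat on the plate (rep z 79.3 as predicted, 13 N, no slip in hand). Easing the push a little and starting the clockwise turn.

```bash
python3 -m pendant '[{"delta_pos":[-0.04,0,0],"turn":[4,0,0],"hand":0},{"delta_pos":[0,0,0],"turn":[5,0,0],"hand":0},{"delta_pos":[0,0,0],"turn":[5,0,0],"hand":0},{"delta_pos":[0,0,0],"turn":[5,0,0],"hand":0},{"delta_pos":[0,0,0],"turn":[0,0,0],"hand":0}]'
python3 -c "
from h import *
goto([490.4,-138.6,79.3],107.3-97.5)"
```

```text
clock: 15.15
eef_pos: [490.9, -138.4, 79.3]
tool_rot: [0.011, 0.707, -0.011, 0.708]
wrist_force: [-1.2, 1.2, 7.0]
grip_width: 11.5
t 15.15 eef [ 490.9 -138.4   79.3] jawyaw 88.20 toolx [ 1.4e-03 -4.0e-04 -1.0e+00] F [-1.2  1.2  7. ] M [0.15 0.37 0.05] w 11.5
 delta cm [-0.002 -0.02  -0.054]
 rotvec deg [ 7.84e+01  8.00e-02 -4.00e-02]
```

Turning freely with low lateral force; continue.

```bash
python3 -m pendant '[{"delta_pos":[0,0,0],"turn":[6,0,0],"hand":0},{"delta_pos":[0,0,0],"turn":[6,0,0],"hand":0},{"delta_pos":[0,0,0],"turn":[6,0,0],"hand":0},{"delta_pos":[0,0,0],"turn":[6,0,0],"hand":0},{"delta_pos":[0,0,0],"turn":[6,0,0],"hand":0},{"delta_pos":[0,0,0],"turn":[0,0,0],"hand":0}]'
python3 -c "
from h import *
goto([490.4,-138.6,79.3],107.3-97.5)"
python3 -m pendant '[{"delta_pos":[0,0,0],"turn":[6,0,0],"hand":0},{"delta_pos":[0,0,0],"turn":[6,0,0],"hand":0},{"delta_pos":[0,0,0],"turn":[6,0,0],"hand":0},{"delta_pos":[0,0,0],"turn":[6,0,0],"hand":0},{"delta_pos":[0,0,0],"turn":[6,0,0],"hand":0},{"delta_pos":[0,0,0],"turn":[0,0,0],"hand":0}]'
python3 -c "
from h import *
goto([490.4,-138.6,79.3],107.3-97.5)"
```

```text
clock: 15.75
eef_pos: [491.0, -138.6, 79.3]
tool_rot: [0.194, 0.679, -0.194, 0.681]
wrist_force: [-0.9, 1.1, 7.3]
grip_width: 11.5
t 15.75 eef [ 491.  -138.6   79.3] jawyaw 58.18 toolx [ 1.5e-03 -5.0e-04 -1.0e+00] F [-0.9  1.1  7.3] M [0.07 0.34 0.01] w 11.5
 delta cm [-0.002 -0.031 -0.049]
 rotvec deg [48.38  0.07 -0.06]
clock: 16.35
eef_pos: [490.9, -138.8, 79.3]
tool_rot: [0.363, 0.606, -0.363, 0.607]
wrist_force: [-1.4, -0.3, 8.0]
grip_width: 11.6
t 16.35 eef [ 490.9 -138.8   79.3] jawyaw 28.18 toolx [ 1.5e-03 -6.0e-04 -1.0e+00] F [-1.4 -0.3  8. ] M [-0.01  0.41  0.01] w 11.6
 delta cm [-0.001 -0.037 -0.043]
 rotvec deg [18.38  0.06 -0.07]
```

```bash
python3 -m pendant '[{"delta_pos":[0,0,0],"turn":[5,0,0],"hand":0},{"delta_pos":[0,0,0],"turn":[5,0,0],"hand":0},{"delta_pos":[0,0,0],"turn":[4.4,0,0],"hand":0},{"delta_pos":[0,0,0],"turn":[4,0,0],"hand":0},{"delta_pos":[0,0,0],"turn":[0,0,0],"hand":0},{"delta_pos":[0,0,0],"turn":[0,0,0],"hand":0}]'
cat > look.py <<'E'
from h import *
import sys
k=sys.argv[1]
goto([490.4,-138.6,79.3],107.3-97.5); d=shot('side','s'+k);w=shot('wrist','w'+k);c=shot('scene','c'+k)
o=[]
for n,b in (('s'+k,(290,80,390,180)),('c'+k,(160,80,260,180))):
    f=load(n)['frame'][b[1]:b[3],b[0]:b[2],::-1];o.append(cv2.resize(f,(400,400),interpolation=3))
cv2.imwrite('pics/v%s.png'%k,np.clip(np.hstack(o).astype(float)*2,0,255).astype(np.uint8))
E
python3 look.py 13; python3 rect.py w13
```

```text
clock: 16.95
eef_pos: [490.8, -138.9, 79.3]
tool_rot: [0.455, 0.541, -0.455, 0.542]
wrist_force: [-1.2, 0.4, 7.6]
grip_width: 11.6
t 16.95 eef [ 490.8 -138.9   79.3] jawyaw 9.91 toolx [ 1.5e-03 -3.0e-04 -1.0e+00] F [-1.2  0.4  7.6] M [-0.15  0.49  0.09] w 11.6
 delta cm [-0.001 -0.039 -0.032]
 rotvec deg [ 0.11  0.03 -0.08]
headtop toolx [-78.3 -68.3 -67.1 -59.8]
plate z 106.47223767389372
```

View pics/v13.png

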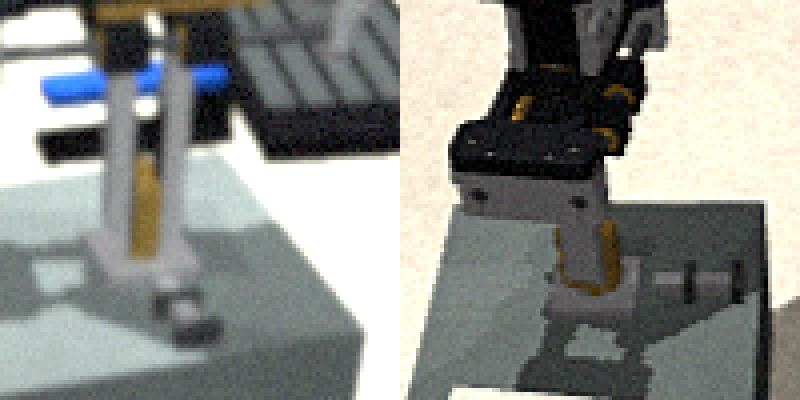

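View pics/w13.png

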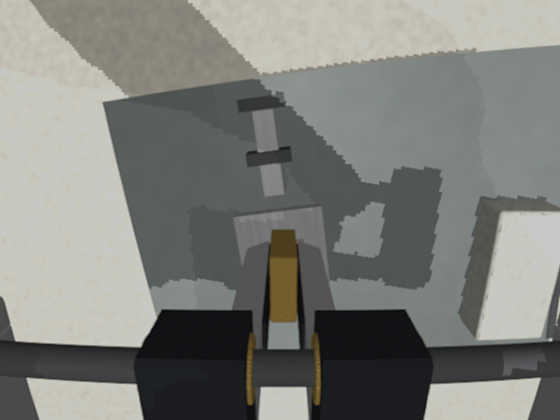

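Bolt has visibly drawn towards the plate: end at (273,195) in the wrist view, protruding past the inner guide. I'll turn a bit more to sit near the stop, then measure.

```bash
python3 -m pendant '[{"delta_pos":[0,0,0],"turn":[1.5,0,0],"hand":0},{"delta_pos":[0,0,0],"turn":[1.2,0,0],"hand":0},{"delta_pos":[0,0,0],"turn":[0,0,0],"hand":0},{"delta_pos":[0,0,0],"turn":[0,0,0],"hand":0}]'
python3 look.py 14
python3 - <<'E'
from h import *
def bolt(n,key):
    d=load(n);W=cloud(d);c=np.array([490.5,-138.8]);a=np.radians(17.3);ex=np.array([np.cos(a),np.sin(a)]);ey=np.array([-np.sin(a),np.cos(a)])
    q=W[...,:2]-c; X=q@ex;Y=q@ey;m=(W[...,2]>103.5)&(W[...,2]<118)&(np.abs(X)<5)&(Y>26)&(Y<100)
    print(n,m.sum(),'Y percentiles',np.percentile(Y[m],[0,1,5,50,99]).round(1),'z',np.median(W[...,2][m]).round(1))
for n in ('scene0','w8','w12','w13','w14','c13','c14','s14'):
    try: bolt(n,0)
    except Exception as e: print(n,e)
E
```

```text
clock: 17.5
eef_pos: [490.8, -138.9, 79.3]
tool_rot: [0.468, 0.53, -0.467, 0.531]
wrist_force: [-2.2, -0.8, 8.5]
grip_width: 11.7
t 17.50 eef [ 490.8 -138.9   79.3] jawyaw 7.22 toolx [ 1.5e-03 -3.0e-04 -1.0e+00] F [-2.2 -0.8  8.5] M [-0.12  0.52  0.12] w 11.7
 delta cm [-0.002 -0.04  -0.034]
 rotvec deg [-2.58  0.03 -0.08]
scene0 71 Y percentiles [48.9 49.5 51.6 68.7 90.7] z 109.3
w8 821 Y percentiles [47.2 47.4 48.5 68.1 89.5] z 109.9
w12 1457 Y percentiles [47.4 47.6 48.3 68.  89.5] z 109.8
w13 2034 Y percentiles [32.2 32.9 35.1 57.6 80.3] z 109.8
w14 2029 Y percentiles [31.9 32.5 34.6 57.2 80.2] z 109.8
c13 78 Y percentiles [33.4 33.7 35.7 57.6 79.7] z 109.6
c14 83 Y percentiles [26.5 32.3 33.9 59.9 80.3] z 109.5
s14 99 Y percentiles [32.8 33.5 35.4 61.2 83. ] z 109.4
```

View pics/w14.png

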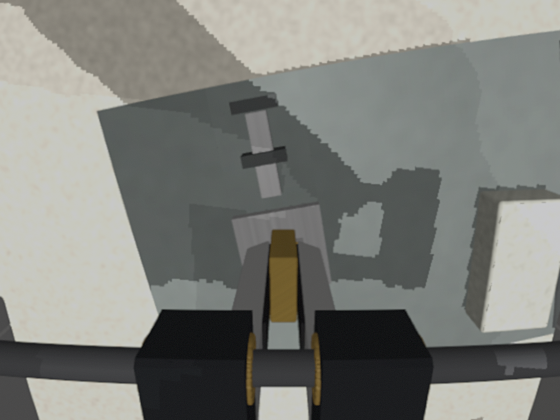

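Bolt end went from 47.5 to about 32 mm from the slot, which is full travel. Final check on the carton and other keys from the stored scene image, then hand in while holding.

```bash
python3 - <<'E'
from h import *
for n in ('scene0','c14'):
    W=cloud(load(n));P=W[170:202,160:215].reshape(-1,3);S=P[(P[:,2]>117)&(P[:,2]<126)];print(n,'carton',S.mean(0).round(1))
    P=W[200:250,325:385].reshape(-1,3);
    for a,b in ((160,205),(225,262)):
        k=P[(P[:,2]>70)&(P[:,2]<90)&(P[:,1]>a)&(P[:,1]<b)];print('  key',k.mean(0).round(1))
s=st();print(s['wrist_force'].round(1),s['ft_torque'].round(2),s['grip_width'],s['clock'])
env.close_job()
E
```

```text
scene0 carton [ 617.9 -124.8  122. ]
  key [569.  183.2  77.2]
  key [584.3 243.2  77.6]
c14 carton [ 617.8 -124.9  121.9]
  key [568.5 183.   77.1]
  key [584.4 243.   77.6]
[-2.  -0.4  8.1] [-0.19  0.45  0.01] 11.610697505135152 17.65
the job is handed in; nothing more can be done
```

The key with the flat rectangular head is fully home in the safe's lock and turned about 100° clockwise. I handed the job in at 17.65 s, with the key still gripped at 60 N and held turned.

- **Insertion:** The key passed both pins with no more than 6 N showing in the checks after each step. The collar met the plate at the expected height. I pressed to 13 N to confirm it was seated; the key did not slip in the fingers.
- **Bolt:** In the wrist camera its near end moved from about 47.5 to about 32 mm from the slot, close to the full 16 mm. The scene and side cameras agree within 1 to 2 mm.
- **Other items:** The carton and the other two keys measure within 0.5 mm of where they started.
- **What disagreed:** The real fingertips sit about 36 mm behind the reported tool point, which the description says is at the finger ends. Two cameras and a contact-free descent beside the stand confirmed it, so I worked from that offset.
- **Not confirmed:** The wrist torque about the vertical was small and noisy (0.01 to 0.12 N m), so it doesn't confirm the lock's spring load. I judged the turn from the bolt's travel and the gripper's angle.

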